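Strap a valve block in its roll-over fixture and hold the index pin out

ROBOT

A 7-joint arm with a two-finger parallel gripper is mounted at the origin on the work surface. World frame = base frame: x ahead of the robot, y to its left, z up, the work surface at z = 0. Lengths are in m, angles in rad, forces in N, time in s.
With the tool pointing down it reaches from about 0.4 to 0.875 m from the base axis. Payload 19.3 kg.
Tool frame: the origin (TCP) lies at the very end of the fingers, on their centre line; the grasp point (between the pads) lies 19 mm behind it; z points along the fingers, y is the line along which they close (so a half turn about z gives the same grasp; the last joint's range is limited). The gripper opens to 85 mm and grips with 20 to 120 N. Pads are 22 mm wide; open, the fingers measure 114 mm over their backs; the gripper's body (76 mm by 85 mm) begins 54 mm behind the grasp point. The pads swing forward as they close: fully open they stand 13 mm farther back than shut.
Start: joints at [1.161, 0.521, -0.036, 1.599, 0.021, 1.021, -0.113], TCP at [0.208, -0.589, 0.231] pointing down, gripper open.
Joint ranges: [-2.91, 2.91], [-0.3, 2.13], [-1.5, 1.42], [0.17, 2.43], [-1.26, 4.41], [0.16, 1.93], [-2.52, 2.52]. Speed limits (rad/s): [1.89, 1.89, 2.39, 2.39, 3.01, 3.01, 3.01].

INTERFACE

Orientations are given as [roll, pitch, yaw] about the fixed x, y, z axes, in that order (R = Rz(yaw) Ry(pitch) Rx(roll)).
In Python, from workcell import monitor, optics, job_done gives the robot as it stands.
- The arm moves only by the shell command python3 -m handwheel 'ROWS' [FORCE]. ROWS is JSON, a list of rows, each an object of numbers: "dx", "dy", "dz": the shift along the tool's x, y, z in cm; "wx", "wy", "wz": the turn, a rotation vector about the tool's x, y, z in rad; "claw": the opening in per cent of the stroke, from 0 (shut) to 100 (fully open). A call has 1 to 8 rows; each row shifts and turns the commanded pose from where the row before left it, along the tool's axes as they then stand; what a row does not reach is not made up. A row lasts 1/8 s, in which the tool goes at most 62.5 mm and 10.7 degrees, less where a joint would pass 70% of its speed; a pose out of reach is approached as far as the arm can. A call with a gripper value outside its range is refused whole. The fingers move at their own pace and stop on an object; FORCE is the grip in N (left out, the last holds). Time passes only in rows, so rows that do not move let the fingers close. It gives the time, the measured TCP pose, the force, the opening and the grip force at its end, in the units of the state.
- monitor.observe(): the state, without advancing time (a new reading comes with each control period).
- optics.grab_frame(name): name is "scene" or "top"; returns a dict with "frame" (384x512x3 uint8, blue, green, red), "fovy" (degrees; the focal length in pixels is half the picture's height over the tangent of half this angle, whatever the lens; pixels are square), "cx", "cy" (the principal point, pixels), "R" (3x3) and "t" (3): a world point X has camera coordinates R X + t. Camera axes: x right, y down, z forward; pixel columns grow to the right and rows downward; lengths in m; the calibration is good to about 2 mm. A picture is of the moment at which its call begins. There is no depth.
- job_done(): hands the job in; it is judged then, once.
Trained networks look in the newest picture that a camera, given by its name, has taken for a name from the list of things; names that differ only in an ending like _2 or _b are one class to them, and where a whole thing is asked for, a point or a joint stands for the part that bears it (a point fixed in the world has none). Each returns a list of dicts, best first, with "p" (0 to 1); they miss things now and then, are a little off and sometimes report something else, mostly with a low value. They report only what shows in the picture. A call takes as long as a camera call.
- optics.masks_of(name, camera): "region" (384x512 bool, what is visible of it) and "rect" ([left, top, width, height] in pixels, round what is visible of it).
The state is a dict: "clock": time; "qpos": joint angles; "qd": joint speeds; "joint_efforts": joint torques, N m; "position": TCP position; "tool_rot": TCP orientation; "force": force on the tool from outside, world axes, zero at the start; "moment": the same for the moment, N m; "grip_width": finger opening in m; "finger_force": force on a finger pad.
Only numpy, scipy, OpenCV 4.12 (cv2) and the standard library are available. Lean on these libraries where they do the work, as an engineer would, in place of code of your own. Each camera call takes 0.05 s, during which the arm holds its last target. There are 200 camera calls.

TASK

Get the valve block ready to be rolled over in the red bench fixture: swing the steel strap across it by its yellow upright grip until the strap's slot is fully home on the brass-headed stud, and only then pull the black knob of the spring-loaded index plunger straight out to its stop, away from the headstock, so that the pin is well clear of the index disc. Finish while still holding the knob fully out with the gripper, because the spring shoots the pin back if it is let go and a workmate will now turn the cradle. Do not shift the valve block or disturb the tools lying about.

Things in the scene. Friction and masses are not known exactly. Their poses are not given: they have to be found in the camera images.
- fixture: Red roll-over fixture fixed to the bench, base 180 by 285 by 12 mm; origin on the bench, z up. Its y axis runs along the spindle: headstock (y -95 to -70 mm, top at z 215, 60 mm wide there), steel index disc (150 mm diameter, y -58 to -46), cradle (platform top at z 100, y -41 to 134), tailstock (y 140 to 160, top at z 147). Cradle and disc do not turn here.
- strap (a joint): Angle of the swing strap about its upright pivot, rad: 0 = closed across the block, slot fully on the stud; grows to 1.75 as it opens; starts at 1.0 to 1.5. At angle q it points from the pivot along (-cos q, +sin q) in the fixture's x, y (closing is counter-clockwise from above). Stiff pivot: it stays where it is left; about 1 N at the grip moves it.
- strap_pivot (a point): Pivot axis of the strap at mid-thickness; at (52, 50, 162) mm in the fixture's frame. The strap is a flat steel bar 34 mm wide, 8 mm thick (z 158 to 166 mm).
- strap_grip (a point): Middle of the strap's yellow upright grip, a round handle 16 mm in diameter and 40 mm tall (foot at z 166 mm, top at 206 mm) at the free end, 138 mm from the pivot; this point is at z 190 mm, 24 mm above the strap's upper face.
- stud (a point): Brass-headed stud (the catch), shank 10 mm, head 20 mm in diameter, head top at z 173.5 mm; this point, on its axis at the strap's mid-thickness, is at (-52, 50, 162) mm in the fixture's frame. The strap's side slot, 104 mm from the pivot, takes the shank.
- index_plunger (a joint): How far the plunger is pulled out, m: 0 = pin seated 10 mm deep in the index disc, 0.016 = fully back against its stop (pin 6 mm clear of the disc). Return spring: 5 N at the start, 11.4 N fully back.
- pull_knob (a point): Black fluted knob of the plunger on the outer (-y) side of the headstock. Its grip part is a level cylinder, 32 mm in diameter, 22 mm long along the plunger's axis. This point is that part's centre: (0, -136, 185) mm in the fixture's frame when seated, 41 mm from the headstock's face; pulling moves it along the fixture's -y. Free space above, below and beside it.
- block_center (a point): Steel valve block, 70 (x) by 90 (y) by 55 mm, about 2.8 kg, with a finned solenoid at its -y end and a short stub at its +y end, resting loose on the cradle platform under the strap's path (top at z 155 mm, 3 mm below the strap); this point is its centre. Leave it in place.
- spanner_grip (a point): Steel spanner, 170 mm, lying between the fixture and the robot; point on its handle. Leave alone.
- stub_pin_center (a point): Headed steel pin standing upright beyond the fixture, 34 mm across the head, 80 mm tall; its centre. Leave alone.
- hammer_grip (a point): Hammer, 280 mm, lying on the bench; point on its handle. Leave alone.
- pliers: Pliers with red handles, 175 mm long, lying on the bench; origin at the joint, on the bench. Leave alone.
- screwdriver_grip (a point): Screwdriver, 200 mm, lying on the bench; point on its handle. Leave alone.
- spray_can_center (a point): Spray can, 56 mm in diameter, 170 mm tall, standing on the bench; its centre. Leave alone.

How it is judged:
On the way, in this order (a step that is already met when the one before it is completed fails the run):
1. the strap is swung shut, its slot fully home on the stud (value of joint strap below 0.05 rad), for 0.2 s.
2. with the strap shut, the knob is held in the fingers and pulled out to its stop (value of joint strap below 0.05 rad and value of joint index_plunger above 0.0135 m and contact force between the fingers and index_plunger above 2 N), for 0.3 s.
At the end, for the whole second after the job is handed in: The gripper's fingers still hold the knob (contact force above 2 N) with the plunger at least 13.5 mm out of its 16 mm travel; the strap is within 0.05 rad of fully closed; the valve block is within 10 mm of where it started, and each tool within 30 mm (all of step 2 and distance of block_center from where it was at the start of the episode below 0.01 m and distance of each of spanner_grip, stub_pin_center, hammer_grip, pliers, screwdriver_grip, spray_can_center from where it was at the start of the episode below 0.03 m); the arm keeps its last pose, push and grip.
It fails at once if the index plunger is pulled out (more than 5 mm) while the strap is still open (value of joint index_plunger above 0.005 m and value of joint strap above 0.1 rad).
It fails at once if the valve block is shifted by more than 10 mm (not (distance of block_center from where it was at the start of the episode below 0.01 m)).
It fails at once if a tool or can lying about is moved by more than 30 mm (not (distance of spanner_grip from where it was at the start of the episode below 0.03 m) or not (distance of stub_pin_center from where it was at the start of the episode below 0.03 m) or not (distance of hammer_grip from where it was at the start of the episode below 0.03 m) or not (distance of pliers from where it was at the start of the episode below 0.03 m) or not (distance of screwdriver_grip from where it was at the start of the episode below 0.03 m) or not (distance of spray_can_center from where it was at the start of the episode below 0.03 m)).
It also fails if it takes over 45 s, if anything falls off the work surface, if the arm or the gripper's body presses on something with over 40 N, if the wrist force passes 120 N, or if a joint passes its speed limit or range.

## Working session

There is one attempt and no reset: what is moved stays moved. The work goes in short steps, Python scripts to look and compute and a shell command to move; the robot and the scene stay as the last step left them, time stands still between calls to the robot, and variables do not carry over. Pictures are saved under pics/ and viewed, at most 10 in all, crops included, and the job is handed in when it is done.

```bash
mkdir -p pics; ls; cat > h.py <<'E'
import numpy as np, cv2
from workcell import monitor, optics, job_done
E
python3 - <<'E'
from h import *
for c in ("scene","top"):
    f=optics.grab_frame(c); cv2.imwrite(f"pics/{c}0.png",f["frame"])
    np.savez(f"{c}0.npz",**f)
    print(c,f["fovy"],f["cx"],f["cy"],np.round(f["R"],3).tolist(),np.round(f["t"],3))
    for n in ("fixture","strap","strap_grip","stud","pull_knob","index_plunger","spray_can_center"):
        for m in optics.masks_of(n,c)[:2]:
            r=m["region"]; ys,xs=np.nonzero(r); print(n,round(m["p"],2),m["rect"],xs.mean().round(1),ys.mean().round(1),r.sum())
s=monitor.observe(); print(s["clock"],s["position"],s["tool_rot"],s["grip_width"])
E
```

```text
pics
scene 56.53088633113615 249.10946977191117 195.79204555775743 [[0.773, 0.634, -0.014], [0.498, -0.62, -0.607], [-0.394, 0.462, -0.795]] [-0.432 -0.209  1.352]
fixture 0.72 [200.5, 137.8, 98.3, 112.9] 248.6 202.1 5055
strap 0.86 [263.4, 138.4, 30.6, 45.4] 278.9 163.3 501
strap_grip 0.97 [262.6, 139.7, 29.2, 47.1] 278.5 163.8 549
stud 0.64 [199.0, 137.8, 100.3, 115.7] 248.8 202.7 4944
stud 0.26 [262.4, 139.4, 32.0, 44.7] 279.5 162.6 434
pull_knob 0.45 [198.2, 198.4, 15.0, 13.0] 206.0 204.3 131
index_plunger 0.61 [199.0, 194.8, 16.2, 17.6] 206.0 203.9 147
spray_can_center 0.79 [280.0, 95.9, 25.3, 45.9] 292.0 117.2 708
top 53.38487293414634 257.75469887237455 190.4042093738961 [[-0.013, -1.0, 0.007], [-0.989, 0.012, -0.147], [0.147, -0.009, -0.989]] [-0.02   0.572  1.35 ]
fixture 0.73 [191.5, 174.4, 104.8, 56.5] 242.9 202.3 3312
strap 0.89 [191.7, 173.1, 51.2, 21.1] 214.5 184.8 494
strap_grip 0.95 [196.3, 176.2, 40.5, 18.7] 213.9 185.1 424
stud 0.7 [192.1, 176.0, 103.7, 54.9] 242.7 202.1 3306
stud 0.45 [123.5, 215.9, 33.5, 19.3] 140.5 226.4 433
pull_knob 0.61 [284.3, 197.6, 10.1, 5.5] 290.6 198.6 54
index_plunger 0.67 [189.6, 175.5, 107.0, 55.5] 243.0 202.3 3266
index_plunger 0.41 [286.1, 195.6, 11.3, 9.6] 291.3 198.5 80
spray_can_center 0.83 [120.4, 217.2, 35.8, 15.9] 140.2 226.7 411
spray_can_center 0.67 [337.0, 164.2, 18.0, 26.6] 342.5 178.5 181
0.8 [ 0.20826742 -0.58928847  0.23130821] [3.14155800e+00 1.47780216e-06 3.39731852e-01] 0.08506902318628602
```

```bash
python3 - <<'E'
from h import *
a=cv2.imread("pics/scene0.png")[80:290,130:380]; b=cv2.imread("pics/top0.png")[130:270,110:376]
a=cv2.resize(a,None,fx=1.6*1.6,fy=2.56,interpolation=3)
cv2.imwrite("pics/a.png",a)
cv2.imwrite("pics/b.png",cv2.resize(b,None,fx=3,fy=3,interpolation=3))
E
```

```text
(no output)
```

View pics/a.png

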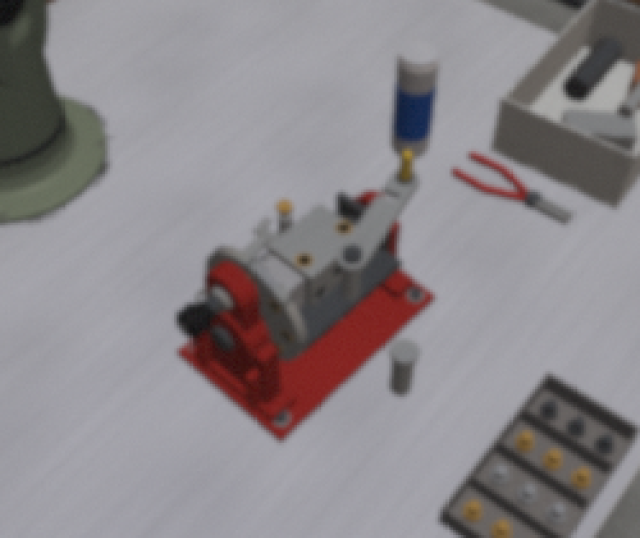

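View pics/b.png

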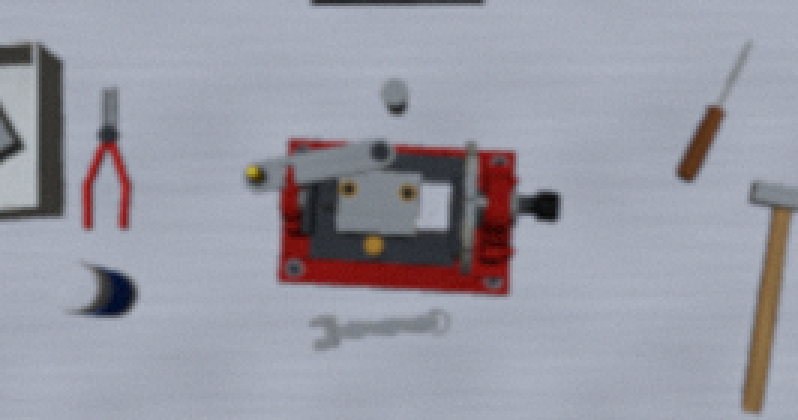

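Both views agree. The fixture is nearly aligned with the world and the strap points to +y. In the top crop the grip is at (255,174), the stud head at (374,245) and the knob at (545,206). I'll fit the pose from these points.

```bash
cat >> h.py <<'E'
def proj(f,X):
    c=f["R"]@X+f["t"]; F=192/np.tan(np.radians(float(f["fovy"]))/2)
    return np.array([F*c[0]/c[2]+f["cx"],F*c[1]/c[2]+f["cy"]])
def world(p,X):
    c,s=np.cos(p[2]),np.sin(p[2]); return np.array([p[0]+c*X[0]-s*X[1],p[1]+s*X[0]+c*X[1],X[2]])
E
python3 - <<'E'
from h import *
from scipy.optimize import least_squares
S,T=np.load("scene0.npz"),np.load("top0.npz")
g=lambda q:np.array([.052-.138*np.cos(q),.05+.138*np.sin(q),.206])
def pts(q,y0): 
    B=lambda x,y:np.array([x,y,.012]); y1=y0+.285
    return [(T,g(q),255,174),(T,np.array([-.052,.05,.1735]),374,245),(T,np.array([0,-.136,.185]),545,206),
    (T,B(.09,y1),291,139),(T,B(.09,y0),516,151),(T,B(-.09,y0),508,295),(T,B(-.09,y1),278,283),
    (S,B(.09,y1),432,297),(S,B(.09,y0),283,437),(S,B(-.09,y0),180,351),(S,g(q),406,153),(S,np.array([-.052,.05,.1735]),285,206),(S,np.array([0,-.136,.185]),195,318)]
def res(p):
    o=[]
    for f,X,u,v in pts(p[3],p[4]):
        m=np.array([110+u/3,130+v/3]) if f is T else np.array([130+u/2.56,80+v/2.56])
        o.append(proj(f,world(p,X))-m)
    return np.ravel(o)
r=least_squares(res,[.6,0,0,1.2,-.12],loss="soft_l1")
print(r.x.round(4)); print(r.fun.reshape(-1,2).round(1).tolist())
p=r.x; np.save("p.npy",p)
q=p[3]; 
for n,X in dict(grip=g(q),grip0=g(0),pivot=np.array([.052,.05,.162]),stud=np.array([-.052,.05,.162]),knob=np.array([0,-.136,.185])).items(): print(n,world(p,X).round(4))
E
```

```text
[ 5.3320e-01 -9.0000e-04 -6.6900e-02  1.3044e+00 -1.1170e-01]
[[-1.6, -1.0], [-0.7, -0.5], [0.1, -0.6], [-1.2, -0.7], [-0.2, -0.6], [0.3, -0.4], [-0.5, -0.6], [0.4, -1.4], [-2.1, 0.8], [-2.9, -0.2], [-0.8, -0.8], [-1.2, -0.8], [-1.3, 0.7]]
grip [0.5611 0.1808 0.206 ]
grip0 [0.4507 0.0547 0.206 ]
pivot [0.5884 0.0455 0.162 ]
stud [0.4846 0.0525 0.162 ]
knob [ 0.5241 -0.1366  0.185 ]
```

```bash
cat >> h.py <<'E'
from scipy.spatial.transform import Rotation as Ro
def to(xyz,yaw_deg):
    "shift (cm, tool axes now) and turn (rotvec, tool axes) to a tool-down pose"
    s=monitor.observe(); R=Ro.from_euler("xyz",s["tool_rot"]); G=Ro.from_euler("xyz",[180,0,yaw_deg],degrees=True)
    print("t",s["clock"],"pos",np.round(s["position"],4),"rpy",np.degrees(s["tool_rot"]).round(1),"q",np.round(s["qpos"],2),"F",np.round(s["force"],1),"w",round(s["grip_width"],4))
    print("cm",(R.inv().apply(np.array(xyz)-s["position"])*100).round(2),"in goal axes",(G.inv().apply(np.array(xyz)-s["position"])*100).round(2),"turn",(R.inv()*G).as_rotvec().round(3))
E
python3 -m handwheel '[{"dz":-1,"wz":0.18,"claw":80},{"dz":-1,"wz":0.18,"claw":80},{"dz":-1,"wz":0.18,"claw":80},{"dz":-1,"wz":0.18,"claw":80},{"dz":-1,"wz":0.18,"claw":80},{"dz":-1,"wz":0.18,"claw":80},{"dz":-1,"wz":0.18,"claw":80},{"dz":-1,"wz":0.18,"claw":80}]' 40
python3 -c "
from h import *
to([.561,.181,.30],-78.6)"
```

```text
t 0.8 pos [ 0.2083 -0.5893  0.2313] rpy [180.    0.   19.5] q [ 1.16  0.52 -0.04  1.6   0.02  1.02 -0.11] F [-0.1  0.7  0.4] w 0.0851
cm [ 58.93 -60.87  -6.87] in goal axes [-68.54 -49.8   -6.87] turn [ 0.    -0.     1.712]schema error: expected keys dx, dy, dz, wx, wy, wz, claw
```

```bash
python3 -m handwheel '[{"dx":0,"dy":0,"dz":-1,"wx":0,"wy":0,"wz":0.18,"claw":80},{"dx":0,"dy":0,"dz":-1,"wx":0,"wy":0,"wz":0.18,"claw":80},{"dx":0,"dy":0,"dz":-1,"wx":0,"wy":0,"wz":0.18,"claw":80},{"dx":0,"dy":0,"dz":-1,"wx":0,"wy":0,"wz":0.18,"claw":80},{"dx":0,"dy":0,"dz":-1,"wx":0,"wy":0,"wz":0.18,"claw":80},{"dx":0,"dy":0,"dz":-1,"wx":0,"wy":0,"wz":0.18,"claw":80},{"dx":0,"dy":0,"dz":-1,"wx":0,"wy":0,"wz":0.18,"claw":80},{"dx":0,"dy":0,"dz":-1,"wx":0,"wy":0,"wz":0.18,"claw":80}]' 40
python3 -c "
from h import *
to([.561,.181,.30],-78.6)"
```

```text
clock: 1.8
position: [0.2083, -0.5892, 0.3117]
tool_rot: [-3.142, -0.0, -1.106]
force: [-0.2, 0.5, -0.3]
grip_width: 0.0684
finger_force: 0.0
t 1.8 pos [ 0.2083 -0.5892  0.3117] rpy [-180.    -0.   -63.4] q [ 0.92  0.47  0.32  1.51 -0.15  1.18 -1.41] F [-0.2  0.5 -0.3] w 0.0684
cm [-53.05 -66.05   1.17] in goal axes [-68.53 -49.8    1.17] turn [-0.    -0.     0.266]
```

```bash
python3 -m handwheel '[{"dx":0,"dy":0,"dz":0,"wx":0,"wy":0,"wz":-0.18,"claw":80},{"dx":0,"dy":0,"dz":0,"wx":0,"wy":0,"wz":-0.18,"claw":80},{"dx":0,"dy":0,"dz":0,"wx":0,"wy":0,"wz":-0.18,"claw":80},{"dx":0,"dy":0,"dz":0,"wx":0,"wy":0,"wz":-0.18,"claw":80},{"dx":0,"dy":0,"dz":0,"wx":0,"wy":0,"wz":-0.18,"claw":80},{"dx":0,"dy":0,"dz":0,"wx":0,"wy":0,"wz":-0.18,"claw":80},{"dx":0,"dy":0,"dz":0,"wx":0,"wy":0,"wz":-0.18,"claw":80},{"dx":0,"dy":0,"dz":0,"wx":0,"wy":0,"wz":-0.18,"claw":80}]' >/dev/null
python3 -m handwheel '[{"dx":0,"dy":0,"dz":0,"wx":0,"wy":0,"wz":-0.18,"claw":80},{"dx":0,"dy":0,"dz":0,"wx":0,"wy":0,"wz":-0.18,"claw":80},{"dx":0,"dy":0,"dz":0,"wx":0,"wy":0,"wz":-0.18,"claw":80},{"dx":0,"dy":0,"dz":0,"wx":0,"wy":0,"wz":-0.18,"claw":80},{"dx":0,"dy":0,"dz":0,"wx":0,"wy":0,"wz":-0.18,"claw":80},{"dx":0,"dy":0,"dz":0,"wx":0,"wy":0,"wz":-0.18,"claw":80},{"dx":0,"dy":0,"dz":0,"wx":0,"wy":0,"wz":-0.18,"claw":80},{"dx":0,"dy":0,"dz":0,"wx":0,"wy":0,"wz":-0.18,"claw":80}]' >/dev/null
python3 -c "
from h import *
to([.561,.181,.30],101.4)"
```

```text
t 3.8 pos [ 0.2082 -0.5893  0.3113] rpy [-180.     0.   102.3] q [ 1.35  0.47 -0.32  1.49  0.15  1.21  1.22] F [-0.1 -0.5 -0.3] w 0.0684
cm [67.74 50.89  1.13] in goal axes [68.53 49.81  1.13] turn [-0.     0.     0.016]
```

```bash
python3 -m handwheel '[{"dx":4.4,"dy":3.3,"dz":0,"wx":0,"wy":0,"wz":0,"claw":80},{"dx":4.4,"dy":3.3,"dz":0,"wx":0,"wy":0,"wz":0,"claw":80},{"dx":4.4,"dy":3.3,"dz":0,"wx":0,"wy":0,"wz":0,"claw":80},{"dx":4.4,"dy":3.3,"dz":0,"wx":0,"wy":0,"wz":0,"claw":80},{"dx":4.4,"dy":3.3,"dz":0,"wx":0,"wy":0,"wz":0,"claw":80},{"dx":4.4,"dy":3.3,"dz":0,"wx":0,"wy":0,"wz":0,"claw":80},{"dx":4.4,"dy":3.3,"dz":0,"wx":0,"wy":0,"wz":0,"claw":80},{"dx":4.4,"dy":3.3,"dz":0,"wx":0,"wy":0,"wz":0.016,"claw":80}]' >/dev/null
python3 -c "
from h import *
to([.561,.181,.30],101.4)"
```

```text
t 4.8 pos [ 0.394  -0.1886  0.3116] rpy [180.   0. 101.] q [ 0.82  0.16 -0.58  1.94  0.1   1.07  0.4 ] F [ 0.6 -0.7  1.5] w 0.0682
cm [33.08 23.46  1.15] in goal axes [32.93 23.67  1.16] turn [ 0.     0.001 -0.007]
```

```bash
python3 -m handwheel '[{"dx":4.1,"dy":2.9,"dz":0,"wx":0,"wy":0,"wz":0,"claw":80},{"dx":4.1,"dy":2.9,"dz":0,"wx":0,"wy":0,"wz":0,"claw":80},{"dx":4.1,"dy":2.9,"dz":0,"wx":0,"wy":0,"wz":0,"claw":80},{"dx":4.1,"dy":2.9,"dz":0,"wx":0,"wy":0,"wz":0,"claw":80},{"dx":4.1,"dy":2.9,"dz":0,"wx":0,"wy":0,"wz":0,"claw":80},{"dx":4.1,"dy":2.9,"dz":0,"wx":0,"wy":0,"wz":0,"claw":80},{"dx":4.1,"dy":2.9,"dz":0,"wx":0,"wy":0,"wz":0,"claw":80},{"dx":4.1,"dy":2.9,"dz":1.0,"wx":0,"wy":0,"wz":0,"claw":80},{"dx":0,"dy":0,"dz":0,"wx":0,"wy":0,"wz":0,"claw":80}]' | head -3
python3 -m handwheel '[{"dx":4.1,"dy":2.9,"dz":0,"wx":0,"wy":0,"wz":0,"claw":80},{"dx":4.1,"dy":2.9,"dz":0,"wx":0,"wy":0,"wz":0,"claw":80},{"dx":4.1,"dy":2.9,"dz":0,"wx":0,"wy":0,"wz":0,"claw":80},{"dx":4.1,"dy":2.9,"dz":0,"wx":0,"wy":0,"wz":0,"claw":80},{"dx":4.1,"dy":2.9,"dz":0,"wx":0,"wy":0,"wz":0,"claw":80},{"dx":4.1,"dy":2.9,"dz":0,"wx":0,"wy":0,"wz":0,"claw":80},{"dx":4.1,"dy":2.9,"dz":0,"wx":0,"wy":0,"wz":0,"claw":80},{"dx":4.1,"dy":2.9,"dz":1.0,"wx":0,"wy":0,"wz":0,"claw":80}]' | head -3
python3 -c "
from h import *
to([.561,.181,.175],101.4)
for c in ('scene','top'):
    f=optics.grab_frame(c); np.savez(f'{c}1.npz',**f); cv2.imwrite(f'pics/{c}1.png',f['frame'])
a=cv2.imread('pics/scene1.png')[80:230,150:350]
cv2.imwrite('pics/a1.png',cv2.resize(a,None,fx=4,fy=4,interpolation=3))"
```

```text
clock: 5.8
position: [0.5592, 0.1777, 0.3017]
tool_rot: [3.14, 0.0, 1.763]
t 5.8 pos [0.5592 0.1777 0.3017] rpy [179.9   0.  101. ] q [ 0.09  0.47 -0.72  1.59  0.33  1.2  -0.5 ] F [-0.2 -1.6 -0.3] w 0.0683
cm [ 0.29  0.22 12.67] in goal axes [ 0.28  0.24 12.67] turn [ 0.001  0.    -0.007]schema error: expected 1 to 8 rows
```

View pics/a1.png

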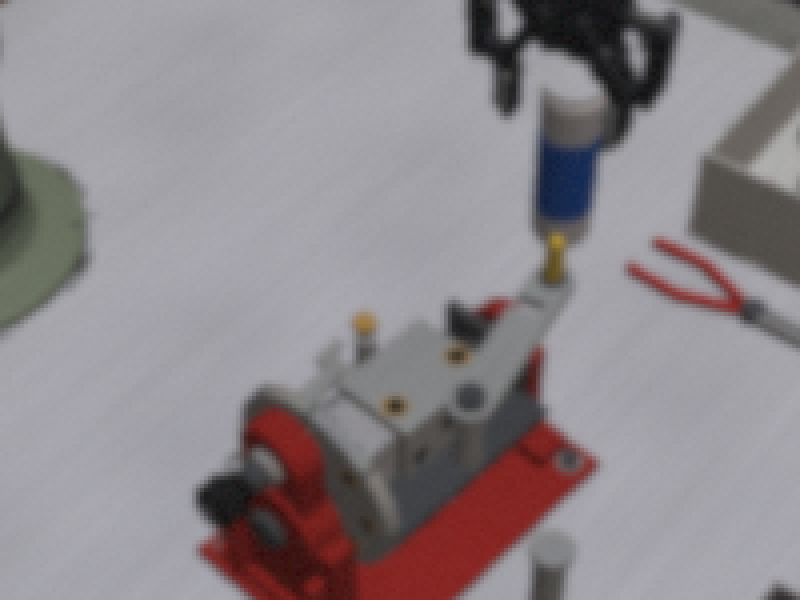

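The open fingers straddle a line directly above the yellow grip, with tips at (507,105) and (615,135) and the grip top at (557,240). I'll go down and close.

```bash
python3 -m handwheel '[{"dx":0.3,"dy":0.2,"dz":3.0,"wx":0,"wy":0,"wz":0,"claw":80},{"dx":0,"dy":0,"dz":3.5,"wx":0,"wy":0,"wz":0,"claw":80},{"dx":0,"dy":0,"dz":3.0,"wx":0,"wy":0,"wz":0,"claw":80},{"dx":0,"dy":0,"dz":2.9,"wx":0,"wy":0,"wz":0,"claw":80},{"dx":0,"dy":0,"dz":0,"wx":0,"wy":0,"wz":0,"claw":80}]'
python3 -m handwheel '[{"dx":0,"dy":0,"dz":0,"wx":0,"wy":0,"wz":0,"claw":0},{"dx":0,"dy":0,"dz":0,"wx":0,"wy":0,"wz":0,"claw":0},{"dx":0,"dy":0,"dz":0,"wx":0,"wy":0,"wz":0,"claw":0},{"dx":0,"dy":0,"dz":0,"wx":0,"wy":0,"wz":0,"claw":0},{"dx":0,"dy":0,"dz":0,"wx":0,"wy":0,"wz":0,"claw":0},{"dx":0,"dy":0,"dz":0,"wx":0,"wy":0,"wz":0,"claw":0}]' 25
```

```text
clock: 6.52
position: [0.5589, 0.1788, 0.1759]
tool_rot: [-3.139, 0.0, 1.764]
force: [0.5, -0.7, 1.5]
grip_width: 0.068
finger_force: 0.0
clock: 7.28
position: [0.5601, 0.1797, 0.1782]
tool_rot: [3.14, 0.0, 1.764]
force: [-0.8, -0.8, 6.9]
grip_width: 0.0142
finger_force: 25.9
```

```bash
python3 -m handwheel '[{"dx":-0.07,"dy":-1.38,"dz":0,"wx":0,"wy":0,"wz":-0.1,"claw":0},{"dx":-0.07,"dy":-1.38,"dz":0,"wx":0,"wy":0,"wz":-0.1,"claw":0},{"dx":-0.07,"dy":-1.38,"dz":0,"wx":0,"wy":0,"wz":-0.1,"claw":0},{"dx":-0.07,"dy":-1.38,"dz":0,"wx":0,"wy":0,"wz":-0.1,"claw":0},{"dx":-0.07,"dy":-1.38,"dz":0,"wx":0,"wy":0,"wz":-0.1,"claw":0},{"dx":-0.07,"dy":-1.38,"dz":0,"wx":0,"wy":0,"wz":-0.1,"claw":0}]'
python3 -c "
from h import *
p=np.load('p.npy');P=world(p,np.array([.052,.05,.162]));s=monitor.observe();d=s['position']-P
print('r',np.hypot(*d[:2]),'q',np.pi+p[2]-np.arctan2(d[1],d[0]))
to([.4507,.0547,.178],176.2)"
```

```text
clock: 8.02
position: [0.4891, 0.1395, 0.1782]
tool_rot: [3.14, 0.003, 2.366]
force: [11.8, -8.5, 5.0]
grip_width: 0.0142
finger_force: 25.6
r 0.1367092680461236 q 0.6913606893593371
t 8.025 pos [0.4891 0.1395 0.1782] rpy [179.9   0.2 135.6] q [ 0.23  0.53 -0.85  1.93  0.5   0.91 -0.07] F [11.8 -8.5  5. ] w 0.0142
cm [-3.2  -8.75  0.02] in goal axes [ 3.27 -8.72  0.02] turn [ 0.     0.004 -0.709]
```

```bash
python3 -m handwheel '[{"dx":-0.25,"dy":-1.38,"dz":0,"wx":0,"wy":0,"wz":-0.1,"claw":0},{"dx":-0.1,"dy":-1.38,"dz":0,"wx":0,"wy":0,"wz":-0.1,"claw":0},{"dx":-0.1,"dy":-1.38,"dz":0,"wx":0,"wy":0,"wz":-0.1,"claw":0},{"dx":-0.1,"dy":-1.38,"dz":0,"wx":0,"wy":0,"wz":-0.1,"claw":0},{"dx":-0.1,"dy":-1.38,"dz":0,"wx":0,"wy":0,"wz":-0.1,"claw":0}]'
python3 -c "
from h import *
p=np.load('p.npy');P=world(p,np.array([.052,.05,.162]));s=monitor.observe();d=s['position']-P
print('r',np.hypot(*d[:2]),'q',np.pi+p[2]-np.arctan2(d[1],d[0]))
to([.4507,.0547,.178],176.2)"
```

```text
clock: 8.65
position: [0.4566, 0.0798, 0.1782]
tool_rot: [3.141, 0.002, 2.867]
force: [7.2, -0.8, 5.4]
grip_width: 0.0144
finger_force: 25.6
r 0.1362217047609184 q 0.18731081067542732
t 8.65 pos [0.4566 0.0798 0.1782] rpy [1.799e+02 1.000e-01 1.643e+02] q [ 0.46  0.51 -1.    2.03  0.55  0.89  0.46] F [ 7.2 -0.8  5.4] w 0.0144
cm [-0.12 -2.57  0.02] in goal axes [ 0.42 -2.54  0.02] turn [ 0.001  0.003 -0.208]
```

Now the end of the swing, watching for the stop.

```bash
cat > st.py <<'E'
from h import *
p=np.load('p.npy');P=world(p,np.array([.052,.05,.162]));s=monitor.observe();d=s['position']-P
print('r',np.hypot(*d[:2]),'q',np.pi+p[2]-np.arctan2(d[1],d[0]))
to([.4507,.0547,.178],176.2)
E
python3 -m handwheel '[{"dx":-0.2,"dy":-1.38,"dz":0,"wx":0,"wy":0,"wz":-0.1,"claw":0},{"dx":-0.05,"dy":-0.9,"dz":0,"wx":0,"wy":0,"wz":-0.065,"claw":0}]'; python3 st.py
python3 -m handwheel '[{"dx":-0.02,"dy":-0.4,"dz":0,"wx":0,"wy":0,"wz":-0.03,"claw":0},{"dx":0,"dy":0,"dz":0,"wx":0,"wy":0,"wz":0,"claw":0}]'; python3 st.py
```

```text
clock: 8.9
position: [0.4529, 0.057, 0.1781]
tool_rot: [3.141, 0.001, 3.031]
force: [-3.4, 2.0, 11.7]
grip_width: 0.0143
finger_force: 26.3
r 0.13602345734189736 q 0.01754966862752383
t 8.9 pos [0.4529 0.057  0.1781] rpy [1.800e+02 1.000e-01 1.737e+02] q [ 0.55  0.51 -1.05  2.05  0.57  0.9   0.64] F [-3.4  2.  11.7] w 0.0143
cm [ 0.19 -0.25  0.01] in goal axes [ 0.2  -0.24  0.01] turn [ 0.     0.001 -0.044]
clock: 9.15
position: [0.4528, 0.0555, 0.1782]
tool_rot: [3.138, 0.001, 3.061]
force: [-2.4, 15.5, 5.5]
grip_width: 0.0143
finger_force: 26.3
r 0.13594203066623087 q 0.006916589027988085
t 9.15 pos [0.4528 0.0555 0.1782] rpy [1.798e+02 1.000e-01 1.754e+02] q [ 0.56  0.52 -1.05  2.05  0.57  0.9   0.67] F [-2.4 15.5  5.5] w 0.0143
cm [ 0.21 -0.1   0.02] in goal axes [ 0.21 -0.1   0.02] turn [ 0.004  0.001 -0.015]
```

```bash
python3 -m handwheel '[{"dx":0,"dy":-0.3,"dz":0,"wx":0,"wy":0,"wz":0,"claw":0},{"dx":0,"dy":0,"dz":0,"wx":0,"wy":0,"wz":0,"claw":0},{"dx":0,"dy":0,"dz":0,"wx":0,"wy":0,"wz":0,"claw":0}]'; python3 st.py
```

```text
clock: 9.52
position: [0.4529, 0.0553, 0.1783]
tool_rot: [3.134, 0.002, 3.062]
force: [-0.4, 32.4, -3.8]
grip_width: 0.0143
finger_force: 26.8
r 0.1358908586299802 q 0.004954306166653488
t 9.525 pos [0.4529 0.0553 0.1783] rpy [1.795e+02 1.000e-01 1.755e+02] q [ 0.56  0.52 -1.06  2.05  0.57  0.9   0.68] F [-0.4 32.4 -3.8] w 0.0143
cm [ 0.21 -0.07  0.03] in goal axes [ 0.21 -0.07  0.03] turn [ 0.008  0.002 -0.013]
```

The joint is hard against its stop, at q≈0.005. I'll relieve the push, open, and lift.

```bash
python3 -m handwheel '[{"dx":0,"dy":0.45,"dz":0,"wx":0,"wy":0,"wz":0,"claw":0},{"dx":0,"dy":0,"dz":0,"wx":0,"wy":0,"wz":0,"claw":60},{"dx":0,"dy":0,"dz":0,"wx":0,"wy":0,"wz":0,"claw":60},{"dx":0,"dy":0,"dz":0,"wx":0,"wy":0,"wz":0,"claw":60},{"dx":0,"dy":0,"dz":-3,"wx":0,"wy":0,"wz":0,"claw":60},{"dx":0,"dy":0,"dz":-4.5,"wx":0,"wy":0,"wz":0,"claw":60},{"dx":0,"dy":0,"dz":-4.5,"wx":0,"wy":0,"wz":0,"claw":60}]'
python3 -m handwheel '[{"dx":0,"dy":0,"dz":0,"wx":0,"wy":0,"wz":0.18,"claw":80},{"dx":0,"dy":0,"dz":0,"wx":0,"wy":0,"wz":0.18,"claw":80},{"dx":0,"dy":0,"dz":0,"wx":0,"wy":0,"wz":0.18,"claw":80},{"dx":0,"dy":0,"dz":0,"wx":0,"wy":0,"wz":0.18,"claw":80},{"dx":0,"dy":0,"dz":0,"wx":0,"wy":0,"wz":0.18,"claw":80},{"dx":0,"dy":0,"dz":0,"wx":0,"wy":0,"wz":0.18,"claw":80},{"dx":0,"dy":0,"dz":0,"wx":0,"wy":0,"wz":0.18,"claw":80},{"dx":0,"dy":0,"dz":0,"wx":0,"wy":0,"wz":0.18,"claw":80}]' >/dev/null
python3 -c "
from h import *
to([.526,-.136,.29],86.2)
f=optics.grab_frame('top'); np.savez('top2.npz',**f); cv2.imwrite('pics/t2.png',cv2.resize(f['frame'][150:240,170:320],None,fx=5,fy=5,interpolation=3))"
```

```text
clock: 10.4
position: [0.4523, 0.0546, 0.2986]
tool_rot: [3.141, -0.001, 3.059]
force: [0.0, -0.7, 0.5]
grip_width: 0.0513
finger_force: 0.0
t 11.4 pos [0.4525 0.0544 0.2973] rpy [-180.     0.    92.4] q [ 0.48  0.26 -0.86  1.91  0.22  1.08 -0.44] F [-1.   0.1  0. ] w 0.0685
cm [-19.33   6.55   0.73] in goal axes [-18.51   8.59   0.73] turn [-0.     0.     0.108]
```

View pics/t2.png

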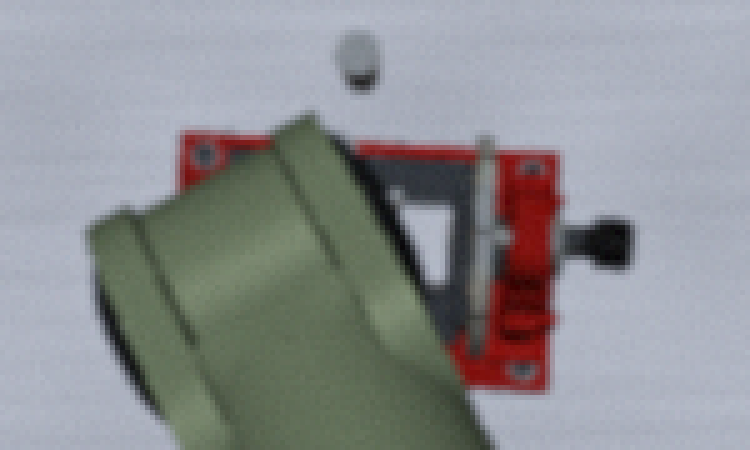

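The arm hides the strap, but the knob is clear at crop (612,244). I'll move over the knob.

```bash
python3 -m handwheel '[{"dx":0,"dy":0,"dz":0,"wx":0,"wy":0,"wz":0.108,"claw":80},{"dx":-4.6,"dy":2.1,"dz":0,"wx":0,"wy":0,"wz":0,"claw":80},{"dx":-4.6,"dy":2.1,"dz":0,"wx":0,"wy":0,"wz":0,"claw":80},{"dx":-4.6,"dy":2.2,"dz":0,"wx":0,"wy":0,"wz":0,"claw":80},{"dx":-4.6,"dy":2.2,"dz":0,"wx":0,"wy":0,"wz":0,"claw":80},{"dx":0,"dy":0,"dz":0,"wx":0,"wy":0,"wz":0,"claw":80}]'
python3 - <<'E'
from h import *
f=np.load('top2.npz'); F=192/np.tan(np.radians(float(f["fovy"]))/2)
for u in (592,612,634):
    d=f["R"].T@np.array([(170+(u+.5)/5-.5-f["cx"])/F,(150+244.5/5-.5-f["cy"])/F,1]); o=-f["R"].T@f["t"]
    print((o+d*(.185-o[2])/d[2]).round(4))
to([.526,-.136,.166],86.2)
f=optics.grab_frame('scene'); cv2.imwrite('pics/s3.png',cv2.resize(f['frame'][100:260,150:350],None,fx=3.7,fy=3.7,interpolation=3))
E
```

```text
clock: 12.2
position: [0.5277, -0.138, 0.2964]
tool_rot: [-3.141, -0.0, 1.509]
force: [-0.0, 0.6, 0.3]
grip_width: 0.0683
finger_force: 0.0
[ 0.523  -0.1244  0.185 ]
[ 0.5229 -0.1374  0.185 ]
[ 0.5227 -0.1518  0.185 ]
t 12.2 pos [ 0.5277 -0.138   0.2964] rpy [-179.9   -0.    86.4] q [ 0.69  0.4  -0.73  1.7   0.29  1.15 -0.19] F [-0.   0.6  0.3] w 0.0683
cm [ 0.18 -0.17 13.04] in goal axes [ 0.18 -0.18 13.04] turn [-0.001 -0.     0.004]
```

View pics/s3.png

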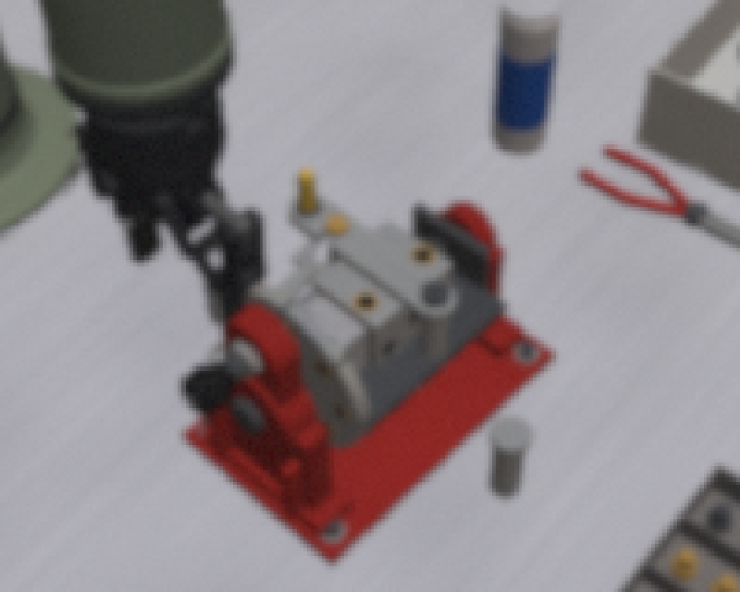

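The strap lies across the block with its slot round the stud (crop 337,225). The knob is at (207,385), with the open gripper above it. I'll go down and grip.

```bash
python3 -m handwheel '[{"dx":0.1,"dy":-0.3,"dz":3,"wx":0,"wy":0,"wz":0,"claw":80},{"dx":0,"dy":0,"dz":3.5,"wx":0,"wy":0,"wz":0,"claw":80},{"dx":0,"dy":0,"dz":3.5,"wx":0,"wy":0,"wz":0,"claw":80},{"dx":0,"dy":0,"dz":2.9,"wx":0,"wy":0,"wz":0,"claw":80},{"dx":0,"dy":0,"dz":0,"wx":0,"wy":0,"wz":0,"claw":80}]'
python3 -m handwheel '[{"dx":0,"dy":0,"dz":0,"wx":0,"wy":0,"wz":0,"claw":0},{"dx":0,"dy":0,"dz":0,"wx":0,"wy":0,"wz":0,"claw":0},{"dx":0,"dy":0,"dz":0,"wx":0,"wy":0,"wz":0,"claw":0},{"dx":0,"dy":0,"dz":0,"wx":0,"wy":0,"wz":0,"claw":0},{"dx":0,"dy":0,"dz":0,"wx":0,"wy":0,"wz":0,"claw":0}]' 80
```

```text
clock: 12.88
position: [0.5234, -0.1319, 0.1672]
tool_rot: [-3.139, -0.001, 1.514]
force: [0.0, -0.9, 0.0]
grip_width: 0.0685
finger_force: 0.0
clock: 13.5
position: [0.5243, -0.133, 0.1699]
tool_rot: [3.141, 0.001, 1.511]
force: [-9.1, 1.7, 18.9]
grip_width: 0.0292
finger_force: 77.8
```

```bash
python3 -m handwheel '[{"dx":-0.3,"dy":0,"dz":0,"wx":0,"wy":0,"wz":0,"claw":0},{"dx":-0.3,"dy":0,"dz":0,"wx":0,"wy":0,"wz":0,"claw":0},{"dx":-0.3,"dy":0,"dz":0,"wx":0,"wy":0,"wz":0,"claw":0},{"dx":-0.3,"dy":0,"dz":0,"wx":0,"wy":0,"wz":0,"claw":0},{"dx":0,"dy":0,"dz":0,"wx":0,"wy":0,"wz":0,"claw":0}]'
python3 -m handwheel '[{"dx":-0.3,"dy":0,"dz":0,"wx":0,"wy":0,"wz":0,"claw":0},{"dx":-0.2,"dy":0,"dz":0,"wx":0,"wy":0,"wz":0,"claw":0},{"dx":0,"dy":0,"dz":0,"wx":0,"wy":0,"wz":0,"claw":0}]'
python3 -m handwheel '[{"dx":-0.2,"dy":0,"dz":0,"wx":0,"wy":0,"wz":0,"claw":0},{"dx":0,"dy":0,"dz":0,"wx":0,"wy":0,"wz":0,"claw":0}]'
```

```text
clock: 14.12
position: [0.5235, -0.1438, 0.1699]
tool_rot: [-3.142, -0.001, 1.511]
force: [-9.8, 10.1, 18.9]
grip_width: 0.0293
finger_force: 78.0
clock: 14.5
position: [0.5232, -0.1484, 0.1699]
tool_rot: [-3.141, -0.001, 1.512]
force: [-11.3, 11.7, 20.5]
grip_width: 0.0297
finger_force: 78.1
clock: 14.75
position: [0.5231, -0.149, 0.1699]
tool_rot: [-3.141, -0.002, 1.513]
force: [-11.7, 18.3, 20.5]
grip_width: 0.0295
finger_force: 78.2
```

The tool has travelled 16 mm and the force rises past the spring's 11.4 N, so the plunger is on its stop. One check picture.

```bash
python3 -m handwheel '[{"dx":-0.05,"dy":0,"dz":0,"wx":0,"wy":0,"wz":0,"claw":0},{"dx":0,"dy":0,"dz":0,"wx":0,"wy":0,"wz":0,"claw":0},{"dx":0,"dy":0,"dz":0,"wx":0,"wy":0,"wz":0,"claw":0},{"dx":0,"dy":0,"dz":0,"wx":0,"wy":0,"wz":0,"claw":0}]'
python3 - <<'E'
from h import *
f=optics.grab_frame('scene'); cv2.imwrite('pics/s4.png',cv2.resize(f['frame'][100:260,150:350],None,fx=3.7,fy=3.7,interpolation=3))
E
```

```text
clock: 15.25
position: [0.5231, -0.1491, 0.1699]
tool_rot: [-3.141, -0.003, 1.513]
force: [-11.0, 20.6, 21.1]
grip_width: 0.0295
finger_force: 78.2
```

View pics/s4.png

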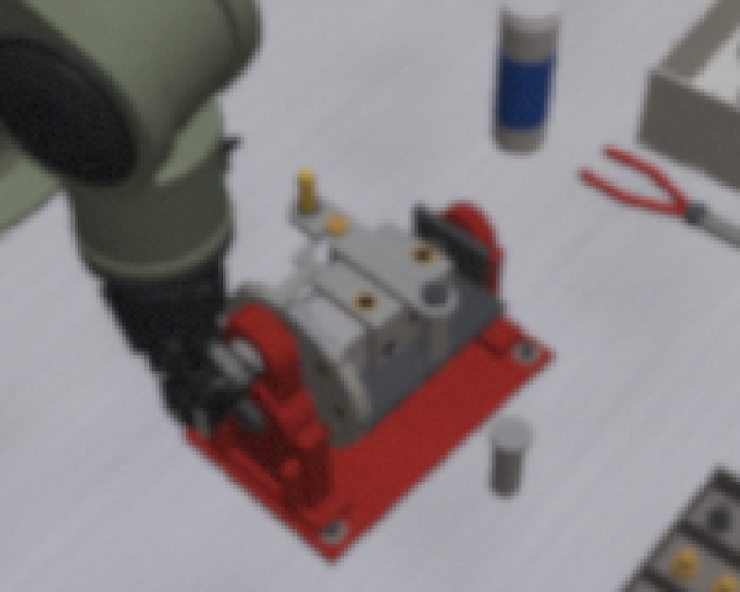

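The strap is still closed at the stud (337,225), the gripper holds the knob at about (205,390), and the block and tools in view haven't moved.

```bash
python3 -c "
from h import *
print(job_done())"
```

```text
the job is handed in; nothing more can be done
None
```

The job is handed in at about 15 s of the 45 s, with no verdict returned: the strap is shut on the stud, and the gripper still holds the knob fully out on its stop (16 mm, about 78 N grip).

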